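# Push a meal tub into the scanning corner and start the scan

### The job

Push the meal tub with the orange lid along the counter, without gripping or lifting it, into the corner of the low steel guide, so that one long side is flush against the long rail and one short side flush against the short rail. Then press the green button on the grey control box fully down, to start the scan, and let it come up again. The tub must stay in the corner, and everything else on the counter is to be left where it stands.

Things in the scene. Friction and masses are not known exactly. Their poses are not given: they have to be found in the camera images.
- tub: Meal tub to be pushed: straight-sided upright box, 90 mm along its x, 120 mm along its y, 50 mm high, clear plastic with reddish food and a flat orange lid; 0.3 to 0.5 kg, loose, slides on the counter. Origin: centre of its underside, z up. Starts turned up to 0.45 rad from the guide.
- guide: Fixed steel corner guide, rails 14 mm thick, 30 mm high, round a dark window flush with the counter. Origin: inner corner at counter height, z up. Long rail: inner face in the plane x = 0, from y = 0 to -280 mm. Short rail: inner face in the plane y = 0, from x = 0 to -120 mm. In the corner the tub's centre is at x = -45, y = -60 mm, axes parallel. The tub starts on its -x side, farther to -y.
- start_top (a point): Centre of the top face of the green push button, 36 mm across, on the grey control box (100 x 90 mm, 40 mm high, fixed, the button's axis vertical). The box stands either left or right of the guide.
- start (a joint): Travel of the green button: 0 up, 0.006 m fully down; a spring brings it up again; about 5 N hold it fully down.
- tub2: Bystander: a tub of the same size with a blue lid, loose. It stands on the other side from the control box. Origin: centre of its underside.
- mug: Bystander: white mug, 80 mm across and 85 mm high, with a handle. Origin: centre of its underside.
- jar: Bystander: amber jar with a steel lid, 60 mm across, 90 mm high. Origin: centre of its underside.
- shaker: Bystander: steel shaker, 48 mm across, 100 mm high. Origin: centre of its underside.
- ramekin: Bystander: small white cup without handle, 68 mm across, 40 mm high. Origin: centre of its underside.

How it is judged (in metres and radians):
On the way, in this order (a step that is already met when the one before it is completed fails the run):
1. the orange tub sits in the corner, flush against both rails (x of tub in the frame of guide between -0.05 and -0.04 m and y of tub in the frame of guide between -0.065 and -0.055 m and angle between the x axis of tub and the x axis of guide, either way round below 0.06 rad), for 0.2 s.
2. the green button is pressed fully down while the tub is in the corner (all of step 1 and value of joint start above 0.0045 m), for 0.05 s.
At the end, for the whole second after the job is handed in: The orange tub rests flat on the counter in the corner, its centre within 5 mm each way of the place where it touches both rails and square to them within 0.06 rad; the button has been pressed and is up again; no bystander is more than 30 mm from where it stood (all of step 1 and height (world z) of tub below 0.004 m and angle between tub's own z axis and vertical below 0.05 rad and linear speed of tub below 0.01 m/s and value of joint start below 0.002 m and not (distance of tub2 from where it was at the start of the episode above 0.03 m) and not (distance of mug from where it was at the start of the episode above 0.03 m) and not (distance of jar from where it was at the start of the episode above 0.03 m) and not (distance of shaker from where it was at the start of the episode above 0.03 m) and not (distance of ramekin from where it was at the start of the episode above 0.03 m)).
It fails at once if the tub is lifted or tipped (height (world z) of tub above 0.012 m or angle between tub's own z axis and vertical above 0.2 rad).
It fails at once if the button is pressed before the tub is in the corner (value of joint start above 0.004 m and not (x of tub in the frame of guide between -0.06 and -0.03 m and y of tub in the frame of guide between -0.075 and -0.045 m and angle between the x axis of tub and the x axis of guide, either way round below 0.15 rad)).
It fails at once if a bystander is moved or lifted (distance of any of tub2, mug, jar, shaker, ramekin from where it was at the start of the episode above 0.03 m).
It also fails if it takes over 58 s, if anything falls off the work surface, if the arm or the gripper's body presses on something with over 40 N, if the wrist force passes 120 N, or if a joint passes its speed limit or range.

### The arm

A 6-joint arm with a two-finger parallel gripper is mounted at the origin on the work surface. World frame = base frame: x ahead of the robot, y to its left, z up, the work surface at z = 0. Lengths are in m, angles in degrees, forces in N, time in s.
With the tool pointing down it reaches from about 0.425 to 0.95 m from the base axis. Payload 14.7 kg.
Tool frame: the origin (TCP) lies midway between the tips of the shut fingers; the grasp point (between the pads) lies hold_point_z behind it (hold_point_z is the distance from the TCP to the grasp point, in m); z points along the fingers, y is the line along which they close (so a half turn about z gives the same grasp; the last joint's range is limited). The gripper opens to 85 mm and grips with 20 to 120 N. Pads are 22 mm wide; open, the fingers measure 114 mm over their backs; the gripper's body (76 mm by 85 mm) begins 54 mm behind the grasp point. The pads swing forward as they close: fully open they stand 13 mm farther back than shut.
Start: joints at [70.955, 27.513, 91.461, -0, 61.026, -2.67], TCP at [0.183, 0.624, 0.231] pointing down, gripper open.
Joint ranges: [-157.49, 157.49], [-46.99, 117.5], [13.45, 153.17], [-89.5, 269.5], [5.16, 153.95], [-167.48, 167.48]. Speed limits (degrees/s): [108.29, 108.29, 136.94, 172.46, 172.46, 172.46].

### API

Orientations are given as a 3x3 rotation matrix whose columns are the frame's x, y, z axes.
In Python, from bench import get_state, capture, job_done, hold_point_z gives the robot as it stands. The module is installed in compiled form; this text tells all that it offers.
- The arm moves only by the tool move_arm, never from a script. Its arguments are lists of equal length, an entry for each row: "jaw": the opening, from -1 (shut) to 1 (fully open), so that 0 is half open; "dp": the shift along the tool's x, y, z in cm, a list of three; "roll": the turn about the tool's z in degrees. In form: {"jaw": [jaw, ...], "dp": [[tx, ty, tz], ...], "roll": [roll, ...]}. A call has 1 to 20 rows; each row shifts and turns the commanded pose from where the row before left it, along the tool's axes as they then stand; what a row does not reach is not made up. A row lasts 1/8 s, in which the tool goes at most 62.5 mm and 10.7 degrees, less where a joint would pass 70% of its speed; a pose out of reach is approached as far as the arm can. A call with a gripper value outside its range is refused whole. The fingers move at their own pace and stop on an object; "force" is the grip in N (left out, the last holds). Time passes only in rows, so rows that do not move let the fingers close. It gives the time, the measured TCP pose, the force, the opening and the grip force at its end, in the units of the state.
- get_state(): the state, without advancing time (a new reading comes with each control period).
- capture(name): name is "scene" or "side" or "wrist"; returns a dict with "color" (400x640x3 uint8, red, green, blue), "K" (3x3 intrinsics, pixels), "extrinsics" (4x4, takes a point from camera to world coordinates). Camera axes: x right, y up, looking along -z (the intrinsics and any distortion apply to the point x, -y, -z); pixel columns grow to the right and rows downward; lengths in m; the calibration is good to about 2 mm. A picture is of the moment at which its call begins. There is no depth.
- job_done(): hands the job in; it is judged then, once.
The state is a dict: "t": time; "joints": joint angles; "joint_velocities": joint speeds; "effort": joint torques, N m; "ee_pos": TCP position; "eef_rot": TCP orientation; "contact_force": force on the tool from outside, world axes, zero at the start; "ft_torque": the same for the moment, N m; "opening": finger opening in m; "grasp_force": force on a finger pad.
Only numpy, scipy, OpenCV 4.12 (cv2) and the standard library are available. Lean on these libraries where they do the work, as an engineer would, in place of code of your own. Each camera call takes 0.05 s, during which the arm holds its last target. There are 200 camera calls.

## Working session

There is one attempt and no reset: what is moved stays moved. The work goes in short steps, Python scripts to look and compute and a tool call to move; the robot and the scene stay as the last step left them, time stands still between calls to the robot, and variables do not carry over. Pictures are saved under pics/ and viewed, at most 10 in all, crops included, and the job is handed in when it is done.

Besides the shell and the picture viewer there is one more tool, called after "Request:" by a JSON object that holds its "name" and its "arguments", one argument or row to a line. move_arm: Moves the arm, as the interface text tells. Its arguments: {"type":"object","properties":{"jaw":{"type":"array"},"dp":{"type":"array"},"roll":{"type":"array"},"force":{"type":"number"}},"required":["jaw","dp","roll"]}

```bash
mkdir -p pics
cat > h.py <<'E'
import numpy as np, cv2
from bench import get_state, capture, job_done, hold_point_z
def ray(c,uv,z):
    K,E=c["K"],c["extrinsics"]
    uv=np.atleast_2d(np.asarray(uv,float))
    d=np.c_[(uv[:,0]-K[0,2])/K[0,0],-(uv[:,1]-K[1,2])/K[1,1],-np.ones(len(uv))]@E[:3,:3].T
    o=E[:3,3]
    return o+d*((z-o[2])/d[:,2])[:,None]
def proj(c,P):
    P=np.atleast_2d(P);E=c["extrinsics"];q=(P-E[:3,3])@E[:3,:3]
    q=q*[1,-1,-1];q=q@c["K"].T;return q[:,:2]/q[:,2:]
E
python3 - <<'E'
from h import *
for n in("scene","side"):
    c=capture(n);cv2.imwrite(f"pics/{n}0.png",c["color"][:,:,::-1]);print(n,c["K"].round(1).tolist(),c["extrinsics"].round(3).tolist(),[k for k in c])
s=get_state();print(s["ee_pos"],s["eef_rot"],s["t"],s["contact_force"],hold_point_z)
E
```

```text
scene [[466.0, 0.0, 319.7], [0.0, 466.0, 196.1], [0.0, 0.0, 1.0]] [[0.191, -0.839, 0.509, 1.131], [0.981, 0.156, -0.111, -0.137], [0.013, 0.521, 0.853, 0.972], [0.0, 0.0, 0.0, 1.0]] ['color', 'K', 'extrinsics']
side [[388.2, 0.0, 320.5], [0.0, 388.2, 191.5], [0.0, 0.0, 1.0]] [[-0.997, 0.039, -0.068, 0.52], [-0.078, -0.57, 0.818, 0.84], [-0.007, 0.821, 0.571, 0.687], [0.0, 0.0, 0.0, 1.0]] ['color', 'K', 'extrinsics']
[0.1831042  0.6233162  0.23074343] [[-9.59438389e-01  2.81918184e-01 -3.40477454e-04]
 [ 2.81918384e-01  9.59437905e-01 -9.65281000e-04]
 [ 5.45367083e-05 -1.02211450e-03 -9.99999476e-01]] 0.1 [ 0.71228809  0.60008245 -0.06305085] 0.0187
```

View pics/scene0.png

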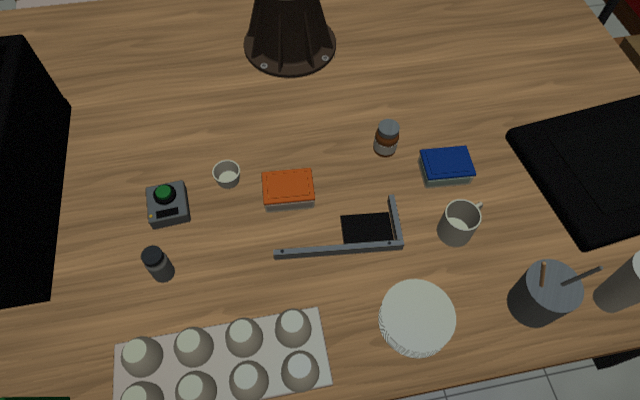

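View pics/side0.png

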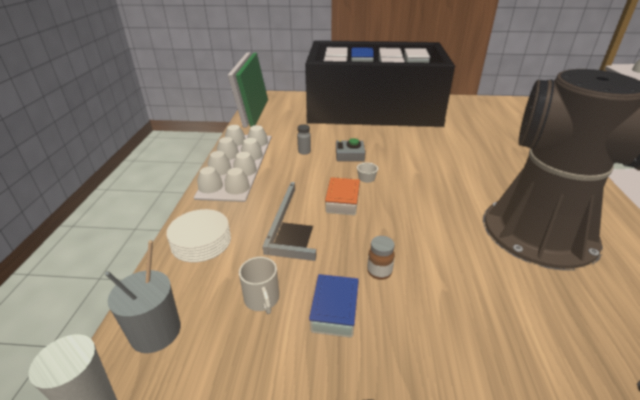

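The scene view shows the orange tub at about (288,187) and the guide corner at about (400,243). The long rail runs left from the corner and the short rail runs up from it. The button is at (164,193), the ramekin at (227,174) and the jar at (386,138). The side view agrees, with no obstacle between tub and corner. I'll measure next.

Run:
```python
from h import *
c=capture("scene");im=c["color"];hsv=cv2.cvtColor(im,cv2.COLOR_RGB2HSV)
def blob(m,roi):
    z=np.zeros(m.shape,np.uint8);x0,y0,x1,y1=roi;z[y0:y1,x0:x1]=m[y0:y1,x0:x1]*255
    z=cv2.morphologyEx(z,cv2.MORPH_CLOSE,np.ones((3,3)))
    k=max(cv2.findContours(z,0,cv2.CHAIN_APPROX_NONE)[0],key=cv2.contourArea);return k[:,0]
H,S,V=[hsv[...,i].astype(int) for i in range(3)]
def rect(k,z):
    P=ray(c,k,z)[:,:2];r=cv2.minAreaRect((P*1000).astype(np.float32));print(np.round(r[0],1),np.round(r[1],1),round(r[2],1),cv2.boxPoints(r).round(0).tolist())
print("tub");rect(blob((H<14)&(S>170)&(V>120),(250,155,330,215)),.05)
print("tub2");rect(blob((H>100)&(H<125)&(S>150),(400,130,500,190)),.05)
print("btn");rect(blob((H>45)&(H<85)&(S>90),(140,170,190,210)),.05)
cv2.imwrite("pics/crop.png",cv2.resize(im[185:270,265:425],None,fx=5,fy=5,interpolation=cv2.INTER_CUBIC)[:,:,::-1])
cv2.imwrite("pics/crop2.png",cv2.resize(im[150:240,135:255],None,fx=5,fy=5,interpolation=cv2.INTER_CUBIC)[:,:,::-1])
```

```text
tub
[536.2 -85.4] [118.6  88.4] 86.1 [[488.0, -142.0], [576.0, -148.0], [584.0, -29.0], [496.0, -23.0]]
tub2
[541.5 307.7] [117.9  89. ] 85.9 [[493.0, 252.0], [582.0, 246.0], [590.0, 363.0], [501.0, 370.0]]
btn
[ 502.7 -370.7] [41.2 38.3] 79.4 [[480.0, -387.0], [518.0, -394.0], [525.0, -354.0], [488.0, -347.0]]
```

View pics/crop.png

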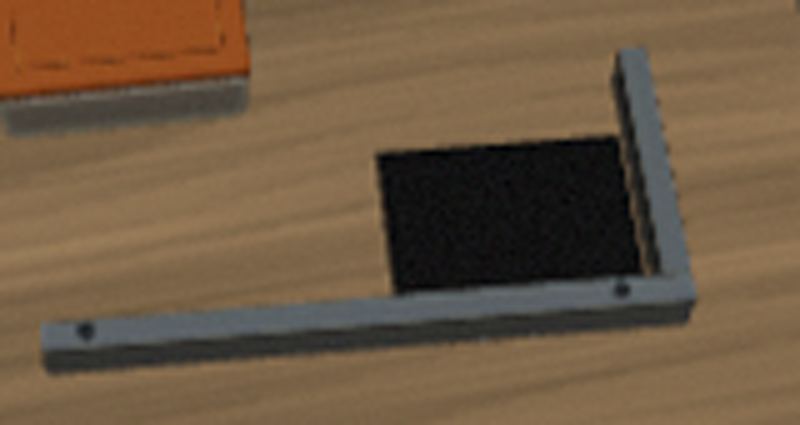

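View pics/crop2.png

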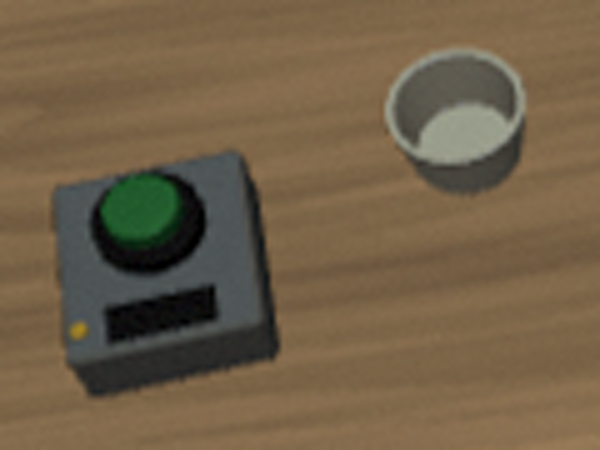

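The crops show the rail's inner top edges. The long rail runs from (42,325) to (655,276) in the crop and the short rail from (620,52) to (660,275). The button's top face is centred at about (140,207) in crop 2, and the ramekin's rim at about (456,105). Next I'll compute their poses.

Run:
```python
from h import *
c=capture("scene")
f=lambda x,y,ox,oy:((x+.5)/5-.5+ox,(y+.5)/5-.5+oy)
g=lambda *p:ray(c,[f(*q,265,185) for q in p],.03)[:,:2]*1000
L=g((42,325),(345,301),(655,275),(45,350),(692,303),(620,50),(660,275),(645,47))
print(L.round(1).tolist())
l=L[2]-L[0];print("long",np.linalg.norm(l),np.degrees(np.arctan2(-l[0],l[1])))
s=L[6]-L[5];print("short",np.linalg.norm(s),np.degrees(np.arctan2(s[1],s[0])))
W=ray(c,[f(*q,265,185) for q in((377,154),(612,137))],0)[:,:2]*1000;print("window",W,np.degrees(np.arctan2(-(W[1]-W[0])[0],(W[1]-W[0])[1])))
h=lambda z,*p:(ray(c,[f(*q,135,150) for q in p],z)[:,:2]*1000).round(1).tolist()
print("btn",h(.05,(140,207),(101,210),(180,205),(140,172),(140,242)),"box",h(.04,(53,187),(237,152),(272,325),(70,361)))
print("ram",h(.04,(456,105),(386,105),(526,105)))
# side check of button and tub
c=capture("side");im=c["color"];hsv=cv2.cvtColor(im,cv2.COLOR_RGB2HSV)
for lo,hi,z,n in(((45,90,30),(85,255,255),.05,"btn"),((0,150,100),(14,255,255),.05,"tub")):
    m=cv2.inRange(hsv,lo,hi);z0=np.zeros_like(m);z0[130:220,310:400]=m[130:220,310:400]
    k=max(cv2.findContours(z0,0,1)[0],key=cv2.contourArea)[:,0];r=cv2.minAreaRect((ray(c,k,z)[:,:2]*1000).astype(np.float32));print("side",n,r)
```

```text
[[685.4, -142.1], [698.8, -7.9], [712.0, 131.8], [697.6, -142.5], [728.4, 144.2], [594.2, 148.0], [712.4, 134.0], [594.8, 160.2]]
long 275.14551596410286 -5.535483292243385
short 119.0129511765794 -6.7593087475341935
window [[612.20623826  27.16214921]
 [623.85423896 140.15535552]] -5.885594743719291
btn [[499.7, -372.8], [498.1, -390.5], [502.0, -354.6], [480.1, -372.4], [519.0, -373.2]] box [[474.1, -415.3], [470.0, -329.5], [568.2, -317.7], [570.2, -407.8]]
ram [[461.7, -224.8], [455.6, -257.9], [467.9, -191.6]]
side btn ((503.0898132324219, -390.8150939941406), (29.480112075805664, 39.62424850463867), 25.390565872192383)
side tub ((532.613037109375, -86.69010925292969), (119.85514831542969, 86.52032470703125), 86.16949462890625)
```

Working guide frame: inner corner at (711.5, 134) mm, yaw −5.9°. The tub is at about (535,−86) mm, yaw −4°. My plan is:
1. Push +x with the open fingers against the long side until it meets the long rail.
2. Push +y with half-open fingers on the short side until it meets the short rail.

First I'll move above the −x side of the tub.

Request:
{"name": "move_arm", "arguments": {
  "jaw": [1,1,1,1,1,1,1,1,1,1,1,1,1,1,1,1,1,1,1],
  "dp": [
    [0,0,0],
    [0,0,0],
    [-3.92,-3.14,0],
    [-3.92,-3.14,0],
    [-3.92,-3.14,0],
    [-3.92,-3.14,0],
    [-3.92,-3.14,0],
    [-3.92,-3.14,0],
    [-3.92,-3.14,0],
    [-3.92,-3.14,0],
    [-3.92,-3.14,0],
    [0,-4.84,0],
    [0,-4.84,0],
    [0,-4.84,0],
    [0,-4.84,0],
    [0,-4.84,0],
    [0,-4.84,0],
    [0,-4.84,0],
    [0,-4.84,0]
  ],
  "roll": [-5.25,-5.25,0,0,0,0,0,0,0,0,0,0,0,0,0,0,0,0,0]
}}

```text
t: 2.62
ee_pos: [0.4653, -0.0803, 0.2314]
eef_rot: [[-0.995, 0.102, 0.0], [0.102, 0.995, -0.0], [-0.0, -0.0, -1.0]]
contact_force: [0.6, -0.4, 0.7]
opening: 0.0854
grasp_force: 0.0
```

```bash
cat >> h.py <<'E'
O=np.array([.7115,.134]);a=np.radians(-5.9);Rg=np.array([[np.cos(a),-np.sin(a)],[np.sin(a),np.cos(a)]])
def G(p):return ((np.asarray(p)[...,:2]-O)@Rg)*1000
def st():
    s=get_state();R=s["eef_rot"]
    print("t",s["t"],"guide",G(s["ee_pos"]).round(1),"z",round(s["ee_pos"][2]*1000,1),"world",s["ee_pos"].round(4),"ytool-in-guide",(R[:2,1]@Rg).round(3),"F",s["contact_force"].round(1),"Fg",(s["contact_force"][:2]@Rg).round(1),"op",s["opening"],"j",np.round(s["joints"],0))
E
python3 -c "
from h import *
st()"
```

```text
t 2.625 guide [-222.8 -238.5] z 231.4 world [ 0.4653 -0.0803  0.2314] ytool-in-guide [-0.001  1.   ] F [ 0.6 -0.4  0.7] Fg [ 0.6 -0.4] op 0.085377998971355 j [-13.  13. 114.  -0.  53. -98.]
```

Request:
{"name": "move_arm", "arguments": {
  "jaw": [1,1,1,1,1,1],
  "dp": [
    [0,0,4.5],
    [0,0,4.5],
    [0,0,4.5],
    [0,0,4.5],
    [0,0,4.6],
    [0,0,0]
  ],
  "roll": [0,0,0,0,0,0]
}}

```text
t: 3.38
ee_pos: [0.4635, -0.0783, 0.0031]
eef_rot: [[-0.995, 0.102, -0.006], [0.102, 0.995, 0.001], [0.006, 0.001, -1.0]]
contact_force: [-0.2, 0.3, 0.8]
opening: 0.0854
grasp_force: 0.0
```

Request:
{"name": "move_arm", "arguments": {
  "jaw": [1,1,1,1,1,1,1,1,1,1,1,1,1,1,1,1,1,1,1,1],
  "dp": [
    [-0.6,0,0],
    [-0.6,0,0],
    [-0.5,0,0],
    [-0.5,0,0],
    [-0.5,0,0],
    [-0.5,0,0],
    [-0.5,0,0],
    [-0.5,0,0],
    [-0.5,0,0],
    [-0.5,0,0],
    [-0.5,0,0],
    [-0.5,0,0],
    [-0.5,0,0],
    [-0.5,0,0],
    [-0.5,0,0],
    [-0.5,0,0],
    [-0.5,0,0],
    [-0.5,0,0],
    [-0.5,0,0],
    [0,0,0]
  ],
  "roll": [0,0,0,0,0,0,0,0,0,0,0,0,0,0,0,0,0,0,0,0]
}}

```text
t: 5.88
ee_pos: [0.5629, -0.0888, 0.0054]
eef_rot: [[-0.995, 0.102, 0.001], [0.102, 0.995, -0.0], [-0.001, -0.0, -1.0]]
contact_force: [-0.7, -0.3, 0.0]
opening: 0.0855
grasp_force: 0.0
```

```bash
cat >> h.py <<'E'
def tub():
    for n in("scene","side"):
        c=capture(n);hsv=cv2.cvtColor(c["color"],cv2.COLOR_RGB2HSV)
        m=cv2.inRange(hsv,(0,165,100),(14,255,255));m[:100]=0;m[270:]=0;m[:,:200]=0;m[:,450:]=0
        m=cv2.morphologyEx(m,cv2.MORPH_CLOSE,np.ones((3,3)))
        k=max(cv2.findContours(m,0,1)[0],key=cv2.contourArea)[:,0]
        r=cv2.minAreaRect(G(ray(c,k,.05)).astype(np.float32));print(n,"tub guide",np.round(r[0],1),np.round(r[1],1),round(r[2],1))
E
python3 -c "
from h import *
st();tub()
c=capture('scene');cv2.imwrite('pics/p1.png',c['color'][:,:,::-1])"
```

```text
t 5.875 guide [-124.9 -236.9] z 5.4 world [ 0.5629 -0.0888  0.0054] ytool-in-guide [-0.  1.] F [-0.7 -0.3  0. ] Fg [-0.7 -0.4] op 0.08548834326392235 j [-12.  39. 111.  -0.  30. -96.]
scene tub guide [ -65.2 -237.2] [118.5  89.7] 89.8
side tub guide [ -68.  -238.5] [ 78.9 112.6] 0.2
```

View pics/p1.png

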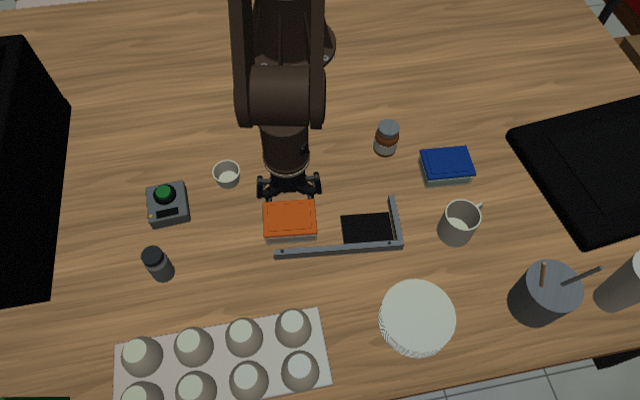

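The tub is square to the guide with about 20 mm left to the long rail, and nothing else has moved. I'll push 15 mm more, back off, lift, and go to its −y side with half-open fingers.

Request:
{"name": "move_arm", "arguments": {
  "jaw": [1,1,1,1,1,1,1,1,1,1,1,1],
  "dp": [
    [-0.5,0,0],
    [-0.5,0,0],
    [-0.5,0,0],
    [0,0,0],
    [1.0,0,0],
    [1.0,0,0],
    [0,0,-4],
    [0,0,-4],
    [-4.0,-4.5,0],
    [-4.0,-4.6,0],
    [0,0,0],
    [0,0,0]
  ],
  "roll": [0,0,0,0,0,0,0,0,0,0,10,10]
}}

```text
t: 7.52
ee_pos: [0.6266, -0.1875, 0.0849]
eef_rot: [[-0.897, 0.442, -0.001], [0.442, 0.897, 0.0], [0.001, -0.0, -1.0]]
contact_force: [-0.2, 0.4, -0.6]
opening: 0.0853
grasp_force: 0.0
```

Request:
{"name": "move_arm", "arguments": {
  "jaw": [0,0,0,0,0,0,0,0],
  "dp": [
    [0,0,0],
    [0,0,0],
    [0,0,0],
    [0,0,0],
    [0,0,0],
    [0,0,0],
    [0,0,0],
    [0,0,0]
  ],
  "roll": [10,10,10,10,10,10,10,0]
}}

```text
t: 8.52
ee_pos: [0.6267, -0.1867, 0.0852]
eef_rot: [[0.102, 0.995, -0.0], [0.995, -0.102, 0.0], [0.0, -0.0, -1.0]]
contact_force: [-0.5, 0.2, -0.1]
opening: 0.0429
grasp_force: 0.0
```

```bash
python3 -c "
from h import *
st();tub()"
```

```text
t 8.525 guide [ -51.4 -327.7] z 85.2 world [ 0.6267 -0.1867  0.0852] ytool-in-guide [1.    0.001] F [-0.5  0.2 -0.1] Fg [-0.5  0.1] op 0.042928183938316766 j [-19.  37.  98.  -0.  45. -13.]
scene tub guide [ -50.3 -237.3] [118.5  89.4] 90.0
side tub guide [ -54.8 -238.7] [ 82.1 113.1] 0.2
```

Request:
{"name": "move_arm", "arguments": {
  "jaw": [0,0,0,0,0,0,0,0,0,0,0,0,0,0,0,0,0,0,0,0],
  "dp": [
    [0,0,4],
    [0,0,3.5],
    [0,0,0],
    [0.7,0,0],
    [0.7,0,0],
    [0.7,0,0],
    [0.7,0,0],
    [0.7,0,0],
    [0.7,0,0],
    [0.7,0,0],
    [0.7,0,0],
    [0.7,0,0],
    [0.7,0,0],
    [0.7,0,0],
    [0.7,0,0],
    [0.7,0,0],
    [0.7,0,0],
    [0.7,0,0],
    [0.7,0,0],
    [0.7,0,0]
  ],
  "roll": [0,0,0,0,0,0,0,0,0,0,0,0,0,0,0,0,0,0,0,0]
}}

```text
t: 11.12
ee_pos: [0.6396, -0.068, 0.0102]
eef_rot: [[0.102, 0.995, -0.0], [0.995, -0.102, 0.0], [0.0, -0.0, -1.0]]
contact_force: [-1.0, -3.4, 1.0]
opening: 0.0425
grasp_force: 1.6
```

Request:
{"name": "move_arm", "arguments": {
  "jaw": [0,0,0,0,0,0,0,0],
  "dp": [
    [0.6,0,0],
    [0.6,0,0],
    [0.6,0,0],
    [0.6,0,0],
    [0.6,0,0],
    [0.6,0,0],
    [0.6,0,0],
    [0,0,0]
  ],
  "roll": [0,0,0,0,0,0,0,0]
}}

```text
t: 12.12
ee_pos: [0.6439, -0.0261, 0.0103]
eef_rot: [[0.102, 0.995, 0.0], [0.995, -0.102, 0.0], [0.0, -0.0, -1.0]]
contact_force: [0.4, -1.1, 0.3]
opening: 0.0428
grasp_force: 0.0
```

```bash
python3 -c "
from h import *
st();tub()
c=capture('scene');cv2.imwrite('pics/p2.png',cv2.resize(c['color'][100:300,180:480],None,fx=2.5,fy=2.5)[:,:,::-1])"
```

```text
t 12.125 guide [ -50.8 -166.2] z 10.3 world [ 0.6439 -0.0261  0.0103] ytool-in-guide [1.    0.001] F [ 0.4 -1.1  0.3] Fg [ 0.5 -1. ] op 0.04276789041639855 j [ -5.  42. 101.   0.  37.   1.]
scene tub guide [-51.  -90.3] [ 89.4 115.3] 0.0
side tub guide [-56.2 -93.9] [114.3  82.1] 89.9
```

View pics/p2.png

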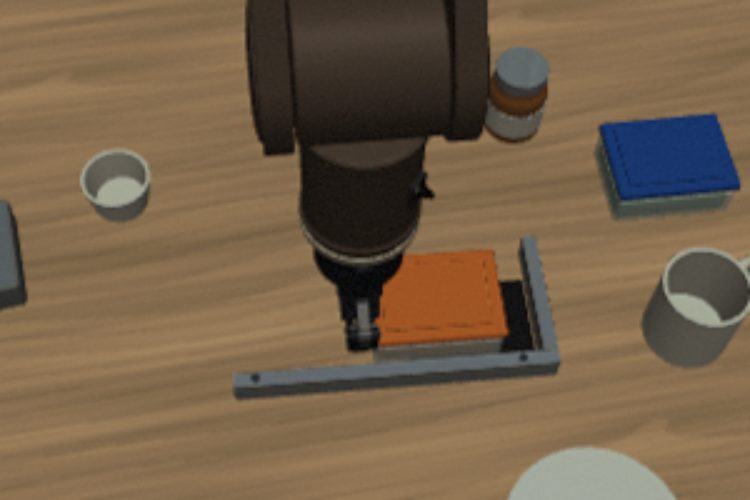

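The tub is square, about 6 mm off the long rail and about 32 mm short of the short rail. I'll keep pushing, then creep into contact.

Request:
{"name": "move_arm", "arguments": {
  "jaw": [0,0,0,0,0,0],
  "dp": [
    [0.5,0,0],
    [0.5,0,0],
    [0.5,0,0],
    [0.5,0,0],
    [0.5,0,0],
    [0.3,0,0]
  ],
  "roll": [0,0,0,0,0,0]
}}

```text
t: 13.02
ee_pos: [0.6468, 0.0015, 0.0103]
eef_rot: [[0.102, 0.995, -0.0], [0.995, -0.102, -0.0], [-0.0, -0.0, -1.0]]
contact_force: [0.1, -2.7, -0.7]
opening: 0.0428
grasp_force: 1.2
```

Request:
{"name": "move_arm", "arguments": {
  "jaw": [0,0,0],
  "dp": [
    [0.2,0,0],
    [0.2,0,0],
    [0,0,0]
  ],
  "roll": [0,0,0]
}}

```text
t: 13.4
ee_pos: [0.6472, 0.0053, 0.0103]
eef_rot: [[0.102, 0.995, 0.0], [0.995, -0.102, 0.0], [0.0, 0.0, -1.0]]
contact_force: [-0.4, -0.3, 0.0]
opening: 0.0427
grasp_force: 0.0
```

```bash
python3 -c "
from h import *
st();tub()"
```

```text
t 13.4 guide [ -50.8 -134.6] z 10.3 world [0.6472 0.0053 0.0103] ytool-in-guide [1. 0.] F [-0.4 -0.3  0. ] Fg [-0.3 -0.3] op 0.04265059721989522 j [ -2.  43. 100.   0.  37.   4.]
scene tub guide [-51.1 -59.4] [ 89.4 114.3] 0.0
side tub guide [-56.4 -62.9] [ 81.5 114.2] 0.6
```

Request:
{"name": "move_arm", "arguments": {
  "jaw": [0,0],
  "dp": [
    [0.2,0,0],
    [0,0,0]
  ],
  "roll": [0,0]
}}

```text
t: 13.75
ee_pos: [0.6474, 0.0072, 0.0103]
eef_rot: [[0.102, 0.995, 0.0], [0.995, -0.102, 0.0], [0.0, 0.0, -1.0]]
contact_force: [0.5, -1.2, 0.3]
opening: 0.0423
grasp_force: 0.4
```

Request:
{"name": "move_arm", "arguments": {
  "jaw": [0,0],
  "dp": [
    [0.15,0,0],
    [0,0,0]
  ],
  "roll": [0,0]
}}

```text
t: 14.0
ee_pos: [0.6477, 0.0073, 0.0104]
eef_rot: [[0.102, 0.995, 0.0], [0.995, -0.102, -0.001], [-0.001, 0.0, -1.0]]
contact_force: [0.4, -14.3, -0.0]
opening: 0.0425
grasp_force: 7.3
```

```bash
python3 -c "
from h import *
st();tub()"
```

```text
t 14.0 guide [ -50.5 -132.6] z 10.4 world [0.6477 0.0073 0.0104] ytool-in-guide [1.    0.001] F [  0.4 -14.3  -0. ] Fg [  1.9 -14.2] op 0.04246389533150998 j [ -2.  43. 100.  -0.  37.   4.]
scene tub guide [-51.  -57.3] [ 89.4 114.1] 0.1
side tub guide [-57.4 -60.4] [ 80.1 115.4] 1.8
```

The tub touched the short rail (14 N). Now I'll back off, go round to the −x side and push it onto the long rail.

Request:
{"name": "move_arm", "arguments": {
  "jaw": [0,0,0,0,1,1,1,1,1,1,1,1,1,1,1,1,1,1],
  "dp": [
    [-0.5,0,0],
    [-1.2,0,0],
    [0,0,-4],
    [0,0,-4],
    [4.3,-3.8,0],
    [4.3,-3.8,0],
    [0,0,0],
    [0,0,0],
    [0,0,0],
    [0,0,0],
    [0,0,0],
    [0,0,0],
    [0,0,0],
    [0,0,0],
    [0,0,0],
    [0,0,4.2],
    [0,0,4.2],
    [0,0,0]
  ],
  "roll": [0,0,0,0,0,0,-10,-10,-10,-10,-10,-10,-10,-10,-10,0,0,0]
}}

```text
t: 16.35
ee_pos: [0.5768, 0.0844, 0.004]
eef_rot: [[-0.995, 0.103, -0.005], [0.103, 0.995, -0.0], [0.005, -0.001, -1.0]]
contact_force: [0.6, 0.4, 0.5]
opening: 0.0858
grasp_force: 0.0
```

Request:
{"name": "move_arm", "arguments": {
  "jaw": [1,1,1,1],
  "dp": [
    [-0.5,0,0],
    [-0.5,0,0],
    [-0.5,0,0],
    [0,0,0]
  ],
  "roll": [0,0,0,0]
}}

```text
t: 16.85
ee_pos: [0.5947, 0.0835, 0.007]
eef_rot: [[-0.995, 0.102, 0.001], [0.102, 0.995, 0.0], [-0.001, 0.0, -1.0]]
contact_force: [-0.4, 0.6, 0.1]
opening: 0.0854
grasp_force: 0.0
```

```bash
python3 -c "
from h import *
st();tub()"
```

```text
t 16.85 guide [-110.9  -62.3] z 7.0 world [0.5947 0.0835 0.007 ] ytool-in-guide [-0.  1.] F [-0.4  0.6  0.1] Fg [-0.5  0.6] op 0.08542246679006318 j [  5.  41. 107.  -0.  32. -79.]
scene tub guide [-50.7 -59.8] [ 89.9 118.3] 0.1
side tub guide [-52.6 -59.4] [ 62.3 124.2] 10.7
```

Contact begins around here, so I'll creep until the rail pushes back.

Request:
{"name": "move_arm", "arguments": {
  "jaw": [1,1,1],
  "dp": [
    [-0.2,0,0],
    [-0.2,0,0],
    [0,0,0]
  ],
  "roll": [0,0,0]
}}

```text
t: 17.32
ee_pos: [0.5977, 0.083, 0.0062]
eef_rot: [[-0.995, 0.102, -0.0], [0.102, 0.995, -0.0], [0.0, -0.0, -1.0]]
contact_force: [-1.7, -0.4, 1.5]
opening: 0.0855
grasp_force: 1.3
```

Request:
{"name": "move_arm", "arguments": {
  "jaw": [1,1],
  "dp": [
    [-0.15,0,0],
    [0,0,0]
  ],
  "roll": [0,0]
}}

```text
t: 17.58
ee_pos: [0.5995, 0.0829, 0.0062]
eef_rot: [[-0.995, 0.102, 0.0], [0.102, 0.995, -0.0], [-0.0, -0.0, -1.0]]
contact_force: [-1.0, -0.1, -1.5]
opening: 0.0854
grasp_force: 0.7
```

Request:
{"name": "move_arm", "arguments": {
  "jaw": [1,1],
  "dp": [
    [-0.15,0,0],
    [0,0,0]
  ],
  "roll": [0,0]
}}

```text
t: 17.82
ee_pos: [0.6011, 0.0827, 0.0063]
eef_rot: [[-0.995, 0.102, 0.0], [0.102, 0.995, 0.0], [-0.0, 0.0, -1.0]]
contact_force: [-1.3, 0.5, -0.9]
opening: 0.0855
grasp_force: 0.5
```

```bash
python3 -c "
from h import *
st();tub()"
```

```text
t 17.825 guide [-104.5  -62.4] z 6.3 world [0.6011 0.0827 0.0063] ytool-in-guide [-0.  1.] F [-1.3  0.5 -0.9] Fg [-1.4  0.4] op 0.085466916869333 j [  5.  41. 106.  -0.  33. -79.]
scene tub guide [-45.4 -59.8] [ 89.9 118.3] 0.1
side tub guide [-47.7 -60.3] [ 58.2 122.3] 12.5
```

Request:
{"name": "move_arm", "arguments": {
  "jaw": [1,1],
  "dp": [
    [-0.15,0,0],
    [0,0,0]
  ],
  "roll": [0,0]
}}

```text
t: 18.18
ee_pos: [0.6024, 0.0826, 0.0063]
eef_rot: [[-0.995, 0.102, 0.0], [0.102, 0.995, 0.0], [-0.0, 0.0, -1.0]]
contact_force: [-2.7, 0.5, 0.7]
opening: 0.0854
grasp_force: 1.1
```

Request:
{"name": "move_arm", "arguments": {
  "jaw": [1,1],
  "dp": [
    [-0.1,0,0],
    [0,0,0]
  ],
  "roll": [0,0]
}}

```text
t: 18.42
ee_pos: [0.6028, 0.0825, 0.0063]
eef_rot: [[-0.995, 0.102, -0.001], [0.102, 0.995, -0.0], [0.001, -0.0, -1.0]]
contact_force: [-5.4, 0.6, 5.1]
opening: 0.0855
grasp_force: 3.0
```

Request:
{"name": "move_arm", "arguments": {
  "jaw": [1,1],
  "dp": [
    [-0.1,0,0],
    [0,0,0]
  ],
  "roll": [0,0]
}}

```text
t: 18.68
ee_pos: [0.6028, 0.0825, 0.0062]
eef_rot: [[-0.995, 0.102, -0.003], [0.102, 0.995, -0.0], [0.003, -0.0, -1.0]]
contact_force: [-10.1, 1.5, 7.8]
opening: 0.0855
grasp_force: 5.5
```

```bash
python3 -c "
from h import *
st();tub()"
```

```text
t 18.675 guide [-102.9  -62.4] z 6.2 world [0.6028 0.0825 0.0062] ytool-in-guide [-0.001  1.   ] F [-10.1   1.5   7.8] Fg [-10.2   0.5] op 0.0855041388056426 j [  5.  41. 106.   0.  33. -79.]
scene tub guide [-43.8 -59.8] [ 90.6 118.3] 0.2
side tub guide [-46.8 -60.2] [ 54.8 122.4] 12.6
```

The tub is now stopped against both rails. I'll withdraw, shut the gripper and move towards the button at height.

Request:
{"name": "move_arm", "arguments": {
  "jaw": [1,1,1,1,1,1,-1,-1,-1,-1,-1,-1,-1],
  "dp": [
    [0.5,0,0],
    [1.0,0,0],
    [1.0,0,0],
    [0,0,-5],
    [0,0,-5],
    [0,0,-5],
    [0,-4,0],
    [0,-4,0],
    [0,-4,0],
    [0,-4,0],
    [0,-4,0],
    [0,0,0],
    [0,0,0]
  ],
  "roll": [0,0,0,0,0,0,0,0,0,0,0,0,0]
}}

```text
t: 20.4
ee_pos: [0.5586, -0.1137, 0.1562]
eef_rot: [[-0.995, 0.103, -0.0], [0.103, 0.995, 0.0], [0.0, 0.0, -1.0]]
contact_force: [0.5, -1.0, 0.7]
opening: 0.0001
grasp_force: 0.0
```

Run:
```python
from h import *
st();tub()
a=capture('scene');b=capture('side')
A=cv2.resize(a['color'][170:240,135:205],None,fx=5.6,fy=5.6,interpolation=2);B=cv2.resize(b['color'][125:165,325:375],None,fx=8,fy=8,interpolation=2)
Z=np.zeros((392,800,3),np.uint8);Z[:392,:392]=A;Z[:320,400:800]=B
cv2.imwrite('pics/p3.png',Z[:,:,::-1])
cv2.imwrite('pics/p4.png',cv2.resize(a['color'][100:300,180:480],None,fx=2.5,fy=2.5)[:,:,::-1])
```

```text
t 20.4 guide [-126.6 -262.1] z 156.2 world [ 0.5586 -0.1137  0.1562] ytool-in-guide [0. 1.] F [ 0.5 -1.   0.7] Fg [ 0.6 -1. ] op 9.95707684774768e-05 j [-15.  26. 106.   0.  47. -99.]
scene tub guide [-43.8 -59.8] [ 90.4 118.3] 0.2
side tub guide [-50.2 -60.7] [ 78.2 112.5] 1.4
```

View pics/p3.png

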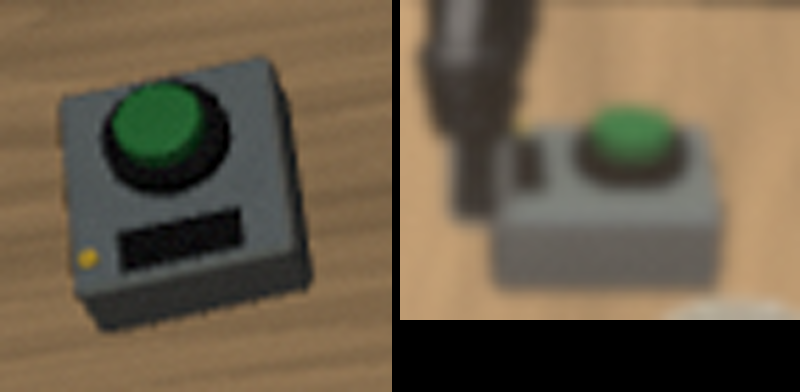

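View pics/p4.png

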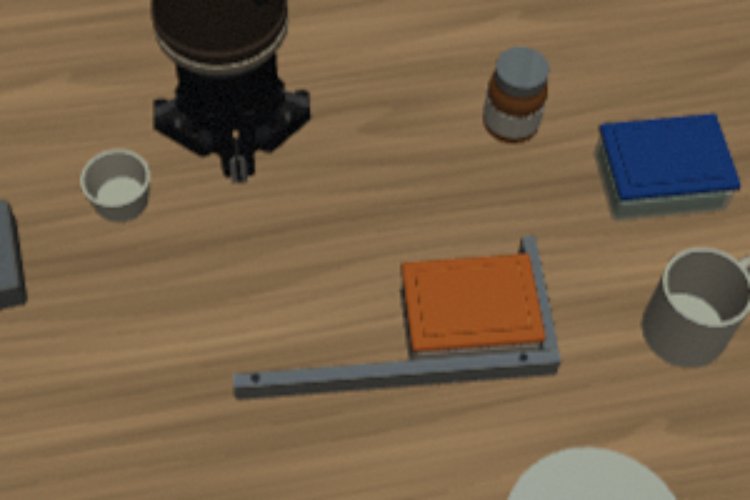

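The tub sits flush in the corner and the bystanders look unmoved. The button's top centre is at (156,121) in the scene crop and about (632,121) in the side crop. I'll triangulate it.

Run:
```python
from h import *
a=capture('scene');b=capture('side')
ua=((156+.5)/5.6-.5+135,(121+.5)/5.6-.5+170);ub=((232+.5)/8-.5+325,(121+.5)/8-.5+125)
for z in np.arange(.046,.068,.003):
    p,q=ray(a,ua,z)[0],ray(b,ub,z)[0];print(round(z,3),(p*1000).round(1)[:2],(q*1000).round(1)[:2],G(p).round(1))
# bystander px check vs start
o=cv2.imread('pics/scene0.png')[:,:,::-1].astype(int);d=np.abs(o-a['color']).max(2)>40
for n,r in dict(tub2=(415,140,480,190),mug=(435,198,488,248),jar=(370,115,402,160),shaker=(138,242,178,284),ram=(210,158,242,190)).items():
    print(n,d[r[1]:r[3],r[0]:r[2]].sum())
```

```text
0.046 [ 497.5 -374.2] [ 503.4 -409.8] [-160.6 -527.5]
0.049 [ 499.5 -373.4] [ 503.5 -404. ] [-158.7 -526.5]
0.052 [ 501.6 -372.6] [ 503.5 -398.1] [-156.7 -525.5]
0.055 [ 503.6 -371.9] [ 503.6 -392.3] [-154.8 -524.5]
0.058 [ 505.7 -371.1] [ 503.7 -386.4] [-152.8 -523.6]
0.061 [ 507.7 -370.3] [ 503.8 -380.6] [-150.8 -522.6]
0.064 [ 509.8 -369.6] [ 503.9 -374.7] [-148.9 -521.6]
0.067 [ 511.8 -368.8] [ 503.9 -368.9] [-146.9 -520.6]
tub2 0
mug 0
jar 0
shaker 0
ram 0
```

Request:
{"name": "move_arm", "arguments": {
  "jaw": [-1,-1,-1,-1,-1,-1,-1,-1,-1,-1],
  "dp": [
    [0.43,-4.36,0],
    [0.43,-4.36,0],
    [0.43,-4.36,0],
    [0.43,-4.36,0],
    [0.43,-4.36,0],
    [0.43,-4.36,0],
    [0,0,0],
    [0,0,4],
    [0,0,3.6],
    [0,0,0]
  ],
  "roll": [0,0,0,0,0,0,0,0,0,0]
}}

```text
t: 21.95
ee_pos: [0.5054, -0.3694, 0.0781]
eef_rot: [[-0.995, 0.102, -0.004], [0.102, 0.995, 0.003], [0.004, 0.003, -1.0]]
contact_force: [0.5, -0.8, 0.1]
opening: 0.0001
grasp_force: 0.0
```

Request:
{"name": "move_arm", "arguments": {
  "jaw": [-1,-1,-1,-1],
  "dp": [
    [0,0,0.5],
    [0,0,0.5],
    [0,0,0.3],
    [0,0,0]
  ],
  "roll": [0,0,0,0]
}}

```text
t: 22.45
ee_pos: [0.5066, -0.3716, 0.0675]
eef_rot: [[-0.995, 0.102, 0.0], [0.102, 0.995, -0.0], [-0.0, -0.0, -1.0]]
contact_force: [0.0, 0.1, 0.6]
opening: -0.0002
grasp_force: 0.0
```

Request:
{"name": "move_arm", "arguments": {
  "jaw": [-1,-1,-1],
  "dp": [
    [0,0,0.3],
    [0,0,0.3],
    [0,0,0]
  ],
  "roll": [0,0,0]
}}

```text
t: 22.82
ee_pos: [0.5066, -0.3717, 0.0612]
eef_rot: [[-0.995, 0.102, 0.0], [0.102, 0.995, -0.0], [-0.0, -0.0, -1.0]]
contact_force: [0.3, 0.0, 2.3]
opening: -0.0002
grasp_force: 0.9
```

Request:
{"name": "move_arm", "arguments": {
  "jaw": [-1,-1,-1],
  "dp": [
    [0,0,0.2],
    [0,0,0.2],
    [0,0,0]
  ],
  "roll": [0,0,0]
}}

```text
t: 23.2
ee_pos: [0.5066, -0.3717, 0.0572]
eef_rot: [[-0.995, 0.102, 0.0], [0.102, 0.995, -0.0], [-0.0, -0.0, -1.0]]
contact_force: [-0.7, -0.4, 4.3]
opening: 0.0002
grasp_force: 2.0
```

Request:
{"name": "move_arm", "arguments": {
  "jaw": [-1,-1],
  "dp": [
    [0,0,0.2],
    [0,0,0]
  ],
  "roll": [0,0]
}}

```text
t: 23.45
ee_pos: [0.5066, -0.3717, 0.0559]
eef_rot: [[-0.995, 0.102, 0.0], [0.102, 0.995, -0.0], [-0.0, -0.0, -1.0]]
contact_force: [-1.8, 1.5, 13.3]
opening: -0.0001
grasp_force: 6.7
```

Request:
{"name": "move_arm", "arguments": {
  "jaw": [-1,-1],
  "dp": [
    [0,0,0.1],
    [0,0,0]
  ],
  "roll": [0,0]
}}

```text
t: 23.7
ee_pos: [0.5067, -0.3717, 0.0557]
eef_rot: [[-0.995, 0.102, 0.001], [0.102, 0.995, -0.001], [-0.001, -0.0, -1.0]]
contact_force: [-5.9, 4.0, 26.8]
opening: 0.0
grasp_force: 13.3
```

The button bottomed out: it stopped at 55.7 mm, about 6 mm below first contact, with the force rising to 27 N. Now I'll release it.

Request:
{"name": "move_arm", "arguments": {
  "jaw": [-1,-1,-1,-1,-1],
  "dp": [
    [0,0,-1],
    [0,0,-3],
    [0,0,-4],
    [0,0,0],
    [0,0,0]
  ],
  "roll": [0,0,0,0,0]
}}

```text
t: 24.32
ee_pos: [0.5063, -0.3713, 0.1339]
eef_rot: [[-0.995, 0.102, -0.0], [0.102, 0.995, 0.0], [0.0, 0.0, -1.0]]
contact_force: [-0.6, 0.5, 0.0]
opening: -0.0003
grasp_force: 0.0
```

Run:
```python
from h import *
st();tub()
c=capture('scene')['color'].astype(int);o=cv2.imread('pics/p4.png')[:,:,::-1]
n=cv2.resize(c[100:300,180:480].astype(np.uint8),None,fx=2.5,fy=2.5).astype(int);print("changed tub/guide px",(np.abs(n-o)[220:400,230:560].max(2)>40).sum())
s=cv2.imread('pics/scene0.png')[:,:,::-1].astype(int);print("shaker",(np.abs(s-c)[242:284,138:178].max(2)>40).sum(),"ram",(np.abs(s-c)[158:190,210:242].max(2)>40).sum())
```

```text
t 24.325 guide [-152.2 -523.7] z 133.9 world [ 0.5063 -0.3713  0.1339] ytool-in-guide [-0.  1.] F [-0.6  0.5  0. ] Fg [-0.6  0.4] op -0.0003223307197287891 j [ -39.   32.  100.    0.   49. -123.]
scene tub guide [-43.8 -59.8] [ 90.4 118.3] 0.2
side tub guide [-50.  -61.1] [111.6  77.5] 89.8
changed tub/guide px 0
shaker 0 ram 0
```

```bash
python3 -c "
from h import *
print(job_done())"
```

```text
the job is handed in; nothing more can be done
None
```

The job is handed in at about 24 s; no verdict came back. By my measurements the tub is flush in the corner, the button was pressed fully down and released, and no bystander moved.

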